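Press the loaded cup: catch off, lever down, hold

TASK

One of the two hand presses holds a filled paste cup, the other only a flat steel setting disc. On the press with the cup, first flip its safety catch all the way up and over towards the front so that it stays open, then pull its lever all the way forward and down so that the foot presses on the lid, and finish while still holding the lever down by its knob with the gripper (it springs back if let go). Leave the other press's catch and lever as they are, and keep the cup and the disc in their nests.

Things in the scene. Friction and masses are not known exactly. Their poses are not given: they have to be found in the camera images.
- press_1: the left one of two identical grey bench hand presses, fixed to the table: base plate 155 x 130 x 12 mm, column at the back, head 56 mm wide whose top is 150 mm above the table. Origin: under the middle of the base, on the table; x points from its front to its back (away from the operator), y to its left, z up. Its shaft, about which the lever turns, runs along its y through (30, 0, 130) mm; the catch turns about a parallel axis through (-20, -56, 172) mm
- nest_1 (a point): centre of the nest of press_1, between four 12 mm high pins, on top of its base plate ((-15, 0, 12) mm in the press frame); what the press holds stands here, under its ram
- catch_1 (a joint): angle of the safety catch of press_1 (rad), on the right (-y) side of its head: a dark steel strut that lies level in front of the stop lug on the shaft and blocks the lever. 0 = lying back, locked; it flips up and over towards the front of the press, 1.9 = fully open, leaning on its stop. Past about 1.7 it falls fully open by itself, and it stays open; it moves with a force below 1 N
- tab_1 (a point): the thumb tab of the catch of press_1: a steel tab with a round top (16 mm wide along the press's y, 14 mm in diameter, top 7 to 9 mm above this point), to be pinched across the press's y; it goes round the catch's axis at a radius of 44 mm; locked, this point is at (10, -56, 204) mm in the press frame, open at about (-60, -56, 190) mm
- lever_1 (a joint): angle of the pull lever of press_1 (rad): 0 = up (leaning 0.26 rad to the back), 1.0 = fully pulled to its stop, towards the front of the press and down. A spring brings it back when let go (about 1 N at the knob at 0, 4 N at full pull with a cup under the foot). With the catch locked it stops after about 0.1 rad. It lowers the ram by 20 mm per rad
- knob_1: the black ball knob, 32 mm in diameter, at the end of the lever arm (a steel rod of 10 mm diameter) of press_1, 125 mm from the shaft axis, on the left (+y) side of the head; it turns freely on its arm about the press's y. Origin: its centre; lever up, it is at (62, 55, 251) mm in the press frame, fully pulled at (-54, 55, 222) mm
- foot_1: the round white pressing foot under the ram of press_1, 60 mm in diameter, sprung over 14 mm; origin: the middle of its underside, 10 mm above a cup's lid when the lever is up; with the lever fully pulled it presses on the cup with about 8 N
- press_2: the right one of two identical grey bench hand presses, fixed to the table: base plate 155 x 130 x 12 mm, column at the back, head 56 mm wide whose top is 150 mm above the table. Origin: under the middle of the base, on the table; x points from its front to its back (away from the operator), y to its left, z up. Its shaft, about which the lever turns, runs along its y through (30, 0, 130) mm; the catch turns about a parallel axis through (-20, -56, 172) mm
- nest_2 (a point): centre of the nest of press_2, between four 12 mm high pins, on top of its base plate ((-15, 0, 12) mm in the press frame); what the press holds stands here, under its ram
- catch_2 (a joint): angle of the safety catch of press_2 (rad), on the right (-y) side of its head: a dark steel strut that lies level in front of the stop lug on the shaft and blocks the lever. 0 = lying back, locked; it flips up and over towards the front of the press, 1.9 = fully open, leaning on its stop. Past about 1.7 it falls fully open by itself, and it stays open; it moves with a force below 1 N
- tab_2 (a point): the thumb tab of the catch of press_2: a steel tab with a round top (16 mm wide along the press's y, 14 mm in diameter, top 7 to 9 mm above this point), to be pinched across the press's y; it goes round the catch's axis at a radius of 44 mm; locked, this point is at (10, -56, 204) mm in the press frame, open at about (-60, -56, 190) mm
- lever_2 (a joint): angle of the pull lever of press_2 (rad): 0 = up (leaning 0.26 rad to the back), 1.0 = fully pulled to its stop, towards the front of the press and down. A spring brings it back when let go (about 1 N at the knob at 0, 4 N at full pull with a cup under the foot). With the catch locked it stops after about 0.1 rad. It lowers the ram by 20 mm per rad
- knob_2: the black ball knob, 32 mm in diameter, at the end of the lever arm (a steel rod of 10 mm diameter) of press_2, 125 mm from the shaft axis, on the left (+y) side of the head; it turns freely on its arm about the press's y. Origin: its centre; lever up, it is at (62, 55, 251) mm in the press frame, fully pulled at (-54, 55, 222) mm
- foot_2: the round white pressing foot under the ram of press_2, 60 mm in diameter, sprung over 14 mm; origin: the middle of its underside, 10 mm above a cup's lid when the lever is up; with the lever fully pulled it presses on the cup with about 8 N
- cup: the filled, sealed paste cup to be pressed, 104 mm in diameter, 46 mm high, standing in the nest of one of the presses; origin: centre of its underside
- disc: the steel setting disc, 90 mm in diameter, 14 mm thick (18 mm in the middle), lying in the nest of the other, parked press; origin: centre of its underside

How it is judged:
By the outcome, as a careful person would: the job done as asked, in the order asked, and still so for the second after the job is handed in, while the arm keeps its last pose, push and grip.
It also fails if it takes over 46 s, if anything falls off the work surface, if the arm or the gripper's body presses on something with over 40 N, if the wrist force passes 120 N, or if a joint passes its speed limit or range.

ROBOT

A 6-joint arm with a two-finger parallel gripper is mounted at the origin on the work surface; the furniture and walls round the work are solid. World frame = base frame: x ahead of the robot, y to its left, z up, the work surface at z = 0. Lengths are in m, angles in rad, forces in N, time in s.
With the tool pointing down it reaches from about 0.25 to 0.775 m from the base axis. Payload 4 kg.
Tool frame: the origin (TCP) lies where the fingers leave the gripper's body, on its centre line; the fingertips stand 97 mm ahead of it and the grasp point (between the pads) lies 78 mm ahead of it; z points along the fingers, y is the line along which they close (so a half turn about z gives the same grasp; the last joint's range is limited). The gripper opens to 94 mm and grips with 3 to 60 N. Pads are 16 mm wide; open, the fingers measure 119 mm over their backs; the gripper's body (75 mm by 177 mm) begins 78 mm behind the grasp point.
Start: joints at [-1.433, 0.087, 1.371, -0, 1.684, -0.103], TCP at [0.131, -0.534, 0.303] pointing down, gripper open.
Joint ranges: [-3.1, 3.1], [-0.76, 2.03], [0.27, 2.55], [-1.08, 4.22], [0.17, 2.65], [-2.57, 2.57]. Speed limits (rad/s): [2.79, 2.79, 3.14, 3.14, 3.14, 3.14].

INTERFACE

Orientations are given as [roll, pitch, yaw] about the fixed x, y, z axes, in that order (R = Rz(yaw) Ry(pitch) Rx(roll)).
In Python, from bench import robot, eyes gives the robot as it stands. The module is installed in compiled form; this text tells all that it offers.
- The arm moves only by the tool carry_out, never from a script. Its argument "deltas" is a list of rows, each an object of numbers: "dx", "dy", "dz": the shift along the tool's x, y, z each as a share of 0.02 m, from -1 to 1; "wx", "wy", "wz": the turn, a rotation vector about the tool's x, y, z each as a share of 0.12 rad, from -1 to 1; "gripper": the closure in counts, from 0 (fully open) to 255 (shut). In form: [{"dx": .., "dy": .., "dz": .., "wx": .., "wy": .., "wz": .., "gripper": ..}, ...]. A call has 1 to 20 rows; each row shifts and turns the commanded pose from where the row before left it, along the tool's axes as they then stand; what a row does not reach is not made up. A row lasts 1/12 s, in which the tool goes at most 41.7 mm and 7.16 degrees, less where a joint would pass 70% of its speed; a pose out of reach is approached as far as the arm can. A call with a number of a shift or a turn outside -1 to 1 is refused whole. A call with a gripper value outside its range is refused whole. The fingers move at their own pace and stop on an object; the grip force is fixed at half the most. Time passes only in rows, so rows that do not move let the fingers close. It gives the time, the measured TCP pose, the force, the opening and the grip force at its end, in the units of the state.
- robot.get_obs(): the state, without advancing time (a new reading comes with each control period).
- eyes.snapshot(name): name is "scene" or "top"; returns the picture (420x560x3 uint8, red, green, blue); there is no depth.
- eyes.get_calibration(name): a dict with "fovy" (degrees; the focal length in pixels is half the picture's height over the tangent of half this angle, whatever the lens; pixels are square), "cx", "cy" (the principal point, pixels), "R" (3x3) and "t" (3): a world point X has camera coordinates R X + t. Camera axes: x right, y down, z forward; pixel columns grow to the right and rows downward; lengths in m; the calibration is good to about 2 mm. A picture is of the moment at which its call begins. get_calibration takes no time and is no camera call.
- robot.close_job(): hands the job in; it is judged then, once.
The state is a dict: "time": time; "joint_positions": joint angles; "qvel": joint speeds; "joint_torque": joint torques, N m; "tool_pos": TCP position; "ee_rot": TCP orientation; "wrist_force": force on the tool from outside, world axes, zero at the start; "wrist_torque": the same for the moment, N m; "width": finger opening in m; "finger_force": force on a finger pad.
Only numpy, scipy, OpenCV 4.12 (cv2) and the standard library are available. Lean on these libraries where they do the work, as an engineer would, in place of code of your own. Each camera call takes 0.05 s, during which the arm holds its last target. There are 200 camera calls.

## Working session

There is one attempt and no reset: what is moved stays moved. The work goes in short steps, Python scripts to look and compute and a tool call to move; the robot and the scene stay as the last step left them, time stands still between calls to the robot, and variables do not carry over. Pictures are saved under pics/ and viewed, at most 10 in all, crops included, and the job is handed in when it is done.

Besides the shell and the picture viewer there is one more tool, called as name(argument=value, ...), one argument or row to a line, values as JSON. carry_out: Moves the arm, as the interface text tells. Shift numbers are shares of 0.02 m and turn numbers shares of 0.12 rad, none past 1 either way. Its arguments: {"type":"object","properties":{"deltas":{"type":"array","items":{"type":"object","properties":{"dx":{"type":"number"},"dy":{"type":"number"},"dz":{"type":"number"},"wx":{"type":"number"},"wy":{"type":"number"},"wz":{"type":"number"},"gripper":{"type":"number"}}}}},"required":["deltas"]}

```bash
mkdir -p pics
python3 - <<'E'
from bench import robot, eyes
import cv2
for n in("scene","top"):
    cv2.imwrite(f"pics/{n}0.png",eyes.snapshot(n)[:,:,::-1]); c=eyes.get_calibration(n); print(n,c)
o=robot.get_obs(); print(o["tool_pos"],o["ee_rot"],o["time"],o["width"])
E
```

```text
scene {'fovy': 46.84851903663947, 'cx': 275.09767333696203, 'cy': 216.2623800494234, 'R': array([[-0.68167046,  0.73151133, -0.01471616],
       [ 0.3849488 ,  0.34147102, -0.85744502],
       [-0.6222056 , -0.59015991, -0.51436511]]), 't': array([ 0.31602595, -0.05004189,  1.98024938])}
top {'fovy': 55.59374769412536, 'cx': 279.51897447657694, 'cy': 206.4574259792022, 'R': array([[ 0.02352204, -0.99971472,  0.00414574],
       [-0.99897316, -0.0236648 , -0.03863421],
       [ 0.03872129, -0.00323273, -0.99924482]]), 't': array([0.01898048, 0.50638279, 1.32105415])}
[ 0.13111206 -0.53384004  0.30162587] [-3.13963401e+00 -2.14276790e-04  2.40782950e-01] 0.1 0.093997161067708
```

View pics/scene0.png

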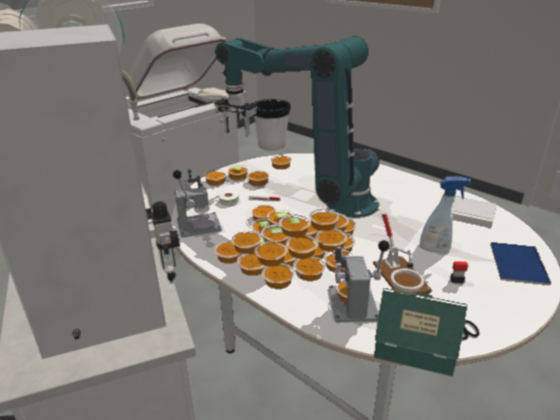

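View pics/top0.png

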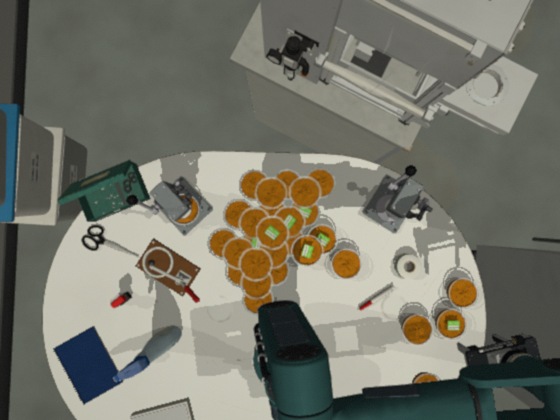

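Run:
```python
import cv2,numpy as np
t=cv2.imread("pics/top0.png");s=cv2.imread("pics/scene0.png")
r=lambda a:cv2.resize(a,(400,300),interpolation=cv2.INTER_CUBIC)
c=lambda im,x,y:r(im[y:y+75,x:x+100])
cv2.imwrite("pics/crops.png",np.vstack([np.hstack([c(t,130,165),c(t,345,155)]),np.hstack([c(s,310,235),c(s,150,160)])]))
```

```text
(no output)
```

View pics/crops.png

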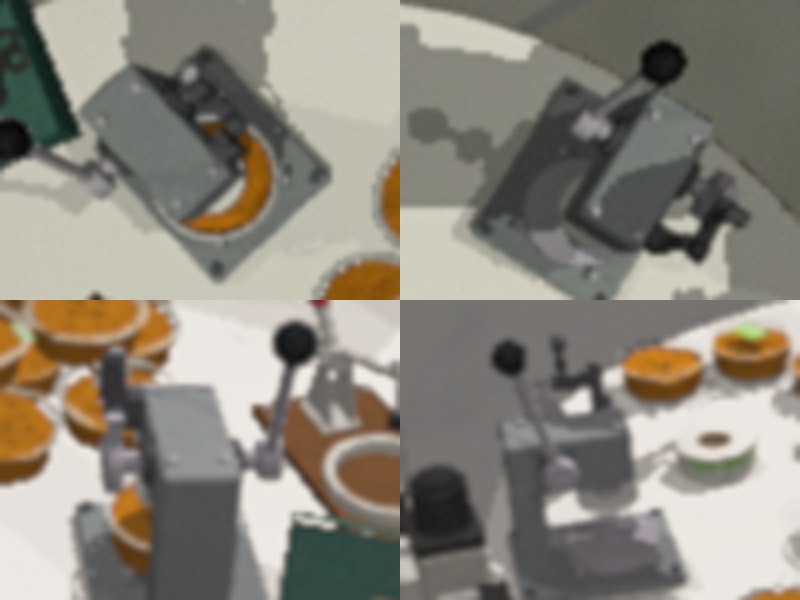

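Press_1 (top-view crop, upper left) holds the orange cup. In full top pixels its base corners are about (212,208), (184,234) and (181,177), and its knob is about (132,199). Press_2 holds the grey disc.

```bash
cat > h.py <<'E'
from bench import robot, eyes
import numpy as np, cv2
from scipy.optimize import least_squares
from scipy.spatial.transform import Rotation as Ro
def proj(n,X):
    c=eyes.get_calibration(n); f=210/np.tan(np.radians(c["fovy"]/2))
    p=np.asarray(X)@c["R"].T+c["t"]; return p[:,:2]/p[:,2:]*f+[c["cx"],c["cy"]]
def world(P,pose): # press mm -> world
    P=np.atleast_2d(P)/1000; c,s=np.cos(pose[2]),np.sin(pose[2])
    return np.c_[pose[0]+c*P[:,0]-s*P[:,1],pose[1]+s*P[:,0]+c*P[:,1],P[:,2]]
def go(target_mm,pose,roll_=None):
    "offset of grasp point to target, in tool axes mm, and yaw error"
    o=robot.get_obs(); R=Ro.from_euler("xyz",o["ee_rot"]).as_matrix()
    g=o["tool_pos"]+R@[0,0,.078]
    c,s=np.cos(pose[2]),np.sin(pose[2]); d=g-[pose[0],pose[1],0]
    gp=np.array([c*d[0]+s*d[1],-s*d[0]+c*d[1],d[2]])*1000
    e=R.T@(world(target_mm,pose)[0]-g)*1000
    print("t",o["time"],"grasp in press mm",gp.round(1),"tool-offset mm",e.round(1),"rpy",o["ee_rot"].round(3),"F",o["wrist_force"].round(1),"w",round(o["width"],4),"ff",o["finger_force"],"q",o["joint_positions"].round(2))
E
python3 - <<'E'
from h import *
m=[[-75,-63,12],[-75,63,12],[75,-63,12],[62,55,251],[62,55,251]]
n=["top"]*4+["scene"]
px=np.array([[212,208],[184.3,234.2],[181.3,177.3],[132,199.5],[383.7,245.7]])
f=lambda q:np.array([proj(a,world(p,q))[0]-b for a,p,b in zip(n,m,px)]).ravel()
r=least_squares(f,[.5,.3,.8]); print(r.x,f(r.x).reshape(-1,2).round(1))
np.save("pose.npy",r.x)
for a in("top","scene"):print(a,proj(a,world([[10,-56,212],[62,55,251],[-60,-56,197]],r.x)).round(1))
print(world([[10,-56,204],[62,55,251]],r.x))
go([10,-56,260],r.x)
E
```

```text
[0.50138981 0.35297274 0.79319607] [[ 0.1  0.5]
 [ 0.4  0.6]
 [-0.2 -1.1]
 [-0.2  0.1]
 [-0.1  0.2]]
top [[178.  186.3]
 [131.8 199.6]
 [196.1 204.3]]
scene [[337.9 248.4]
 [383.6 245.9]
 [334.  238.9]]
[[0.54831108 0.32081074 0.204     ]
 [0.50569429 0.43574032 0.251     ]]
t 0.1 grasp in press mm [-891.6 -358.2  223.6] tool-offset mm [ 609.  -730.4  -34.8] rpy [-3.14  -0.     0.241] F [-0.3  0.3  0.7] w 0.094 ff 0.0 q [-1.43  0.09  1.37  0.    1.68 -0.1 ]
```

carry_out(
  deltas=[
    {"wz":-0.92,"dz":-0.7},
    {"wz":-0.92,"dz":-0.7},
    {"wz":-0.92,"dz":-0.7},
    {"wz":-0.92,"dz":-0.7},
    {"wz":-0.92,"dz":-0.2},
    {"dx":1,"dy":-0.335},
    {"dx":1,"dy":-0.335},
    {"dx":1,"dy":-0.335},
    {"dx":1,"dy":-0.335},
    {"dx":1,"dy":-0.335},
    {"dx":1,"dy":-0.335},
    {"dx":1,"dy":-0.335},
    {"dx":1,"dy":-0.335},
    {"dx":1,"dy":-0.335},
    {"dx":1,"dy":-0.335},
    {"dx":1,"dy":-0.335},
    {"dx":1,"dy":-0.335},
    {"dx":1,"dy":-0.335},
    {"dx":1,"dy":-0.335},
    {"dx":1,"dy":-0.335},
  ],
)

```text
invalid input
```

carry_out(
  deltas=[
    {"dx":1,"dy":-0.335},
    {"dx":1,"dy":-0.335},
    {"dx":1,"dy":-0.335},
    {"dx":1,"dy":-0.335},
    {"dx":1,"dy":-0.335},
    {"dx":1,"dy":-0.335},
    {"dx":1,"dy":-0.335},
    {"dx":1,"dy":-0.335},
    {"dx":1,"dy":-0.335},
    {"dx":1,"dy":-0.335},
    {"dx":1,"dy":-0.335},
    {"dx":1,"dy":-0.335},
    {"dx":1,"dy":-0.335},
    {"dx":1,"dy":-0.335},
    {"dx":1,"dy":-0.335},
    {"dx":1,"dy":-0.335},
    {"dx":1,"dy":-0.335},
    {"dx":1,"dy":-0.335},
    {"dx":1,"dy":-0.335},
    {"dx":1,"dy":-0.335},
  ],
)

```text
invalid input
```

carry_out(
  deltas=[
    {"dx":1,"dy":-0.335},
    {"dx":1,"dy":-0.335},
    {"dx":1,"dy":-0.335},
    {"dx":1,"dy":-0.335},
    {"dx":1,"dy":-0.335},
    {"gripper":90},
    {"gripper":90},
  ],
)

```text
invalid input
```

Run:
```python
from h import *
p=np.load("pose.npy"); go([10,-56,208],p)
a=eyes.snapshot("scene")[:,:,::-1]; b=eyes.snapshot("top")[:,:,::-1]
r=lambda a:cv2.resize(a,(400,400),interpolation=cv2.INTER_CUBIC)
cv2.imwrite("pics/c1.png",np.hstack([r(a[200:300,300:400]),r(b[150:250,130:230])]))
```

```text
t 0.1 grasp in press mm [-891.6 -358.2  223.6] tool-offset mm [ 608.9 -730.3   17.2] rpy [-3.14  -0.     0.241] F [-0.3  0.3  0.7] w 0.094 ff 0.0 q [-1.43  0.09  1.37  0.    1.68 -0.1 ]
```

View pics/c1.png

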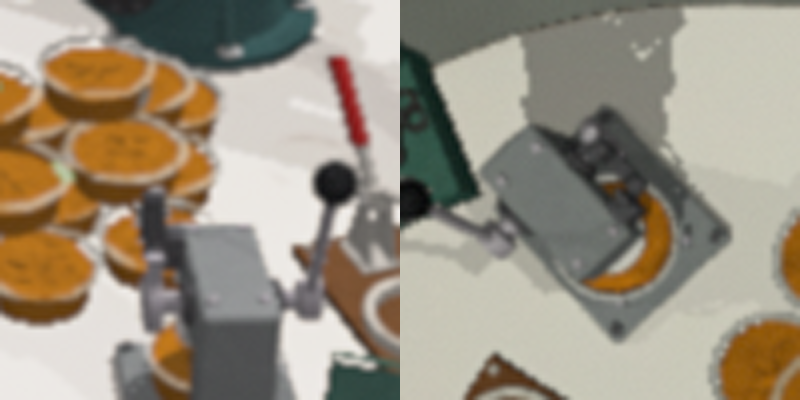

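The moves were refused, so the arm and scene are unchanged. Each row probably needs all seven keys.

carry_out(
  deltas=[
    {"dx":0,"dy":0,"dz":-0.7,"wx":0,"wy":0,"wz":-0.92,"gripper":0},
    {"dx":0,"dy":0,"dz":-0.7,"wx":0,"wy":0,"wz":-0.92,"gripper":0},
    {"dx":0,"dy":0,"dz":-0.7,"wx":0,"wy":0,"wz":-0.92,"gripper":0},
    {"dx":0,"dy":0,"dz":-0.7,"wx":0,"wy":0,"wz":-0.92,"gripper":0},
    {"dx":0,"dy":0,"dz":-0.2,"wx":0,"wy":0,"wz":-0.92,"gripper":0},
    {"dx":1,"dy":-0.335,"dz":0,"wx":0,"wy":0,"wz":0,"gripper":0},
    {"dx":1,"dy":-0.335,"dz":0,"wx":0,"wy":0,"wz":0,"gripper":0},
    {"dx":1,"dy":-0.335,"dz":0,"wx":0,"wy":0,"wz":0,"gripper":0},
    {"dx":1,"dy":-0.335,"dz":0,"wx":0,"wy":0,"wz":0,"gripper":0},
    {"dx":1,"dy":-0.335,"dz":0,"wx":0,"wy":0,"wz":0,"gripper":0},
    {"dx":1,"dy":-0.335,"dz":0,"wx":0,"wy":0,"wz":0,"gripper":0},
    {"dx":1,"dy":-0.335,"dz":0,"wx":0,"wy":0,"wz":0,"gripper":0},
    {"dx":1,"dy":-0.335,"dz":0,"wx":0,"wy":0,"wz":0,"gripper":0},
    {"dx":1,"dy":-0.335,"dz":0,"wx":0,"wy":0,"wz":0,"gripper":0},
    {"dx":1,"dy":-0.335,"dz":0,"wx":0,"wy":0,"wz":0,"gripper":0},
  ],
)

```text
time: 1.45
tool_pos: [0.2241, -0.3436, 0.3625]
ee_rot: [-3.141, -0.0, 0.793]
wrist_force: [0.1, 1.3, -1.3]
width: 0.0941
finger_force: 0.0
```

carry_out(
  deltas=[
    {"dx":1,"dy":-0.335,"dz":0,"wx":0,"wy":0,"wz":0,"gripper":0},
    {"dx":1,"dy":-0.335,"dz":0,"wx":0,"wy":0,"wz":0,"gripper":0},
    {"dx":1,"dy":-0.335,"dz":0,"wx":0,"wy":0,"wz":0,"gripper":0},
    {"dx":1,"dy":-0.335,"dz":0,"wx":0,"wy":0,"wz":0,"gripper":0},
    {"dx":1,"dy":-0.335,"dz":0,"wx":0,"wy":0,"wz":0,"gripper":0},
    {"dx":1,"dy":-0.335,"dz":0,"wx":0,"wy":0,"wz":0,"gripper":0},
    {"dx":1,"dy":-0.335,"dz":0,"wx":0,"wy":0,"wz":0,"gripper":0},
    {"dx":1,"dy":-0.335,"dz":0,"wx":0,"wy":0,"wz":0,"gripper":0},
    {"dx":1,"dy":-0.335,"dz":0,"wx":0,"wy":0,"wz":0,"gripper":0},
    {"dx":1,"dy":-0.335,"dz":0,"wx":0,"wy":0,"wz":0,"gripper":0},
    {"dx":1,"dy":-0.335,"dz":0,"wx":0,"wy":0,"wz":0,"gripper":0},
    {"dx":1,"dy":-0.335,"dz":0,"wx":0,"wy":0,"wz":0,"gripper":0},
    {"dx":1,"dy":-0.335,"dz":0,"wx":0,"wy":0,"wz":0,"gripper":0},
    {"dx":1,"dy":-0.335,"dz":0,"wx":0,"wy":0,"wz":0,"gripper":0},
    {"dx":1,"dy":-0.335,"dz":0,"wx":0,"wy":0,"wz":0,"gripper":0},
    {"dx":1,"dy":-0.335,"dz":0,"wx":0,"wy":0,"wz":0,"gripper":0},
    {"dx":1,"dy":-0.335,"dz":0,"wx":0,"wy":0,"wz":0,"gripper":0},
    {"dx":1,"dy":-0.335,"dz":0,"wx":0,"wy":0,"wz":0,"gripper":0},
  ],
)

```text
time: 2.95
tool_pos: [0.3907, -0.0025, 0.3626]
ee_rot: [3.141, 0.0, 0.793]
wrist_force: [0.1, -0.4, 1.2]
width: 0.0937
finger_force: 0.0
```

carry_out(
  deltas=[
    {"dx":1,"dy":-0.335,"dz":0,"wx":0,"wy":0,"wz":0,"gripper":90},
    {"dx":1,"dy":-0.335,"dz":0,"wx":0,"wy":0,"wz":0,"gripper":90},
    {"dx":1,"dy":-0.335,"dz":0,"wx":0,"wy":0,"wz":0,"gripper":90},
    {"dx":1,"dy":-0.335,"dz":0,"wx":0,"wy":0,"wz":0,"gripper":90},
    {"dx":1,"dy":-0.335,"dz":0,"wx":0,"wy":0,"wz":0,"gripper":90},
    {"dx":1,"dy":-0.335,"dz":0,"wx":0,"wy":0,"wz":0,"gripper":90},
    {"dx":1,"dy":-0.335,"dz":0,"wx":0,"wy":0,"wz":0,"gripper":90},
    {"dx":1,"dy":-0.335,"dz":0,"wx":0,"wy":0,"wz":0,"gripper":90},
    {"dx":1,"dy":-0.335,"dz":0,"wx":0,"wy":0,"wz":0,"gripper":90},
    {"dx":1,"dy":-0.335,"dz":0,"wx":0,"wy":0,"wz":0,"gripper":90},
    {"dx":1,"dy":-0.335,"dz":0,"wx":0,"wy":0,"wz":0,"gripper":90},
    {"dx":1,"dy":-0.335,"dz":0,"wx":0,"wy":0,"wz":0,"gripper":90},
    {"dx":1,"dy":-0.335,"dz":0,"wx":0,"wy":0,"wz":0,"gripper":90},
    {"dx":1,"dy":-0.335,"dz":0,"wx":0,"wy":0,"wz":0,"gripper":90},
    {"dx":1,"dy":-0.335,"dz":0,"wx":0,"wy":0,"wz":0,"gripper":90},
    {"dx":1,"dy":-0.335,"dz":0,"wx":0,"wy":0,"wz":0,"gripper":90},
    {"dx":0,"dy":0,"dz":0,"wx":0,"wy":0,"wz":0,"gripper":90},
  ],
)

```text
time: 4.37
tool_pos: [0.5395, 0.3023, 0.3607]
ee_rot: [-3.14, 0.001, 0.796]
wrist_force: [-0.9, -0.7, -0.6]
width: 0.0606
finger_force: 0.0
```

Run:
```python
from h import *
p=np.load("pose.npy"); go([10,-56,208],p)
a=eyes.snapshot("scene")[:,:,::-1]
r=lambda a:cv2.resize(a,(600,600),interpolation=cv2.INTER_CUBIC)
cv2.imwrite("pics/c2.png",r(a[180:300,290:410]))
```

```text
t 4.3667 grasp in press mm [ -9.5 -62.6 282.7] tool-offset mm [19.6 -6.4 74.7] rpy [-3.14e+00  1.00e-03  7.96e-01] F [-0.9 -0.7 -0.6] w 0.0606 ff 0.0 q [0.42 0.24 1.08 0.   1.82 1.19]
```

View pics/c2.png

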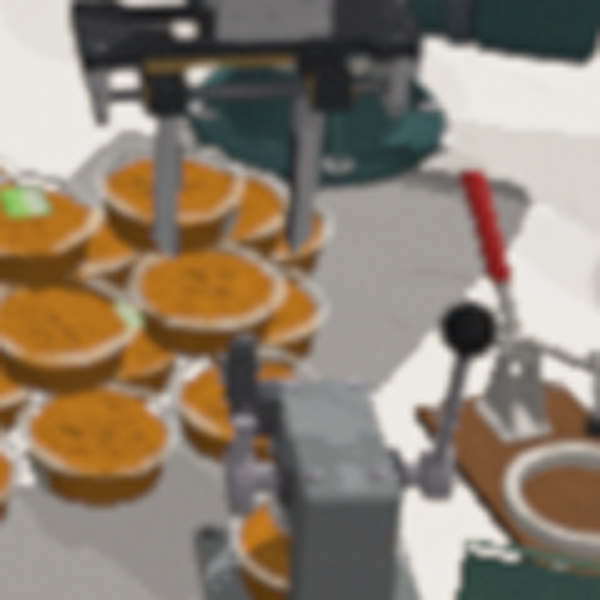

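The gripper is above and just in front of the tab, and the open fingers straddle it. Next I shift 20 mm and descend.

carry_out(
  deltas=[
    {"dx":0.98,"dy":-0.33,"dz":0.5,"wx":0,"wy":0,"wz":0,"gripper":110},
    {"dx":0,"dy":0,"dz":0.8,"wx":0,"wy":0,"wz":0,"gripper":110},
    {"dx":0,"dy":0,"dz":0.8,"wx":0,"wy":0,"wz":0,"gripper":110},
    {"dx":0,"dy":0,"dz":0.6,"wx":0,"wy":0,"wz":0,"gripper":110},
    {"dx":0,"dy":0,"dz":0.6,"wx":0,"wy":0,"wz":0,"gripper":110},
    {"dx":0,"dy":0,"dz":0.3,"wx":0,"wy":0,"wz":0,"gripper":110},
    {"dx":0,"dy":0,"dz":0.15,"wx":0,"wy":0,"wz":0,"gripper":110},
    {"dx":0,"dy":0,"dz":0,"wx":0,"wy":0,"wz":0,"gripper":110},
  ],
)

```text
time: 5.08
tool_pos: [0.5477, 0.3178, 0.2872]
ee_rot: [-3.141, 0.001, 0.792]
wrist_force: [-0.8, 0.0, 0.8]
width: 0.0535
finger_force: 0.0
```

Run:
```python
from h import *
p=np.load("pose.npy"); go([10,-56,208],p)
a=eyes.snapshot("scene")[:,:,::-1]; b=eyes.snapshot("top")[:,:,::-1]
r=lambda a:cv2.resize(a,(400,400),interpolation=cv2.INTER_CUBIC)
cv2.imwrite("pics/c3.png",np.hstack([r(a[205:285,300:380]),r(b[150:230,140:220])]))
```

```text
t 5.0833 grasp in press mm [  7.3 -57.7 209.2] tool-offset mm [ 2.7 -1.7  1.2] rpy [-3.141e+00  1.000e-03  7.920e-01] F [-0.8  0.   0.8] w 0.0535 ff 0.0 q [ 0.44  0.28  1.18 -0.    1.68  1.21]
```

View pics/c3.png

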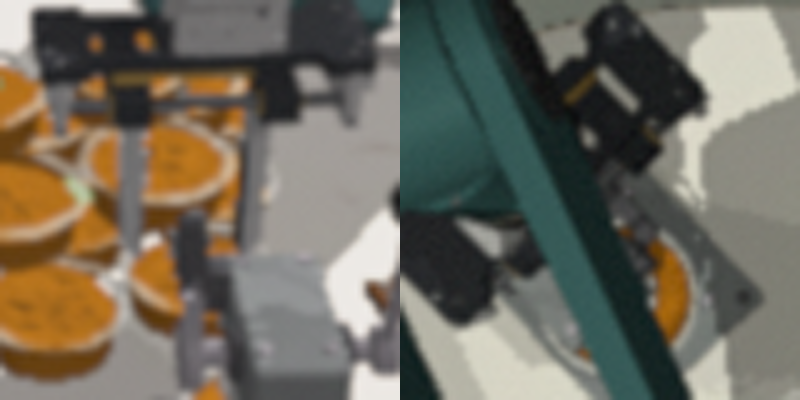

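The fingers straddle the tab: fingers at x≈130 and 250 in the crop, tab at 190 with its top at y≈210. Closing now.

carry_out(
  deltas=[
    {"dx":0.13,"dy":-0.08,"dz":0.06,"wx":0,"wy":0,"wz":0,"gripper":160},
    {"dx":0,"dy":0,"dz":0,"wx":0,"wy":0,"wz":0,"gripper":255},
    {"dx":0,"dy":0,"dz":0,"wx":0,"wy":0,"wz":0,"gripper":255},
    {"dx":0,"dy":0,"dz":0,"wx":0,"wy":0,"wz":0,"gripper":255},
    {"dx":0,"dy":0,"dz":0,"wx":0,"wy":0,"wz":0,"gripper":255},
    {"dx":0,"dy":0,"dz":0,"wx":0,"wy":0,"wz":0,"gripper":255},
    {"dx":0,"dy":0,"dz":0,"wx":0,"wy":0,"wz":0,"gripper":255},
    {"dx":0,"dy":0,"dz":0,"wx":0,"wy":0,"wz":0,"gripper":255},
  ],
)

```text
time: 5.85
tool_pos: [0.5485, 0.3213, 0.2865]
ee_rot: [-3.142, -0.0, 0.793]
wrist_force: [-0.1, -0.1, -0.4]
width: 0.0159
finger_force: 30.0
```

Run:
```python
from h import *
p=np.load("pose.npy"); go([10,-56,208],p)
# arc plan, tool units (tool x=press x, tool z=-press z), 14 rows x .133 rad
a0=np.arctan2(32,30); a=a0+np.linspace(0,1.9,15)
P=44*np.c_[np.cos(a),np.sin(a)]; d=np.diff(P,axis=0)/20
print(np.c_[d[:,0],-d[:,1]].round(2).tolist(), (P+[-20,172])[-1])
```

```text
t 5.85 grasp in press mm [ 10.5 -55.8 208.5] tool-offset mm [-0.5  0.2  0.5] rpy [-3.142 -0.     0.793] F [-0.1 -0.1 -0.4] w 0.0159 ff 29.995325803756714 q [0.44 0.28 1.18 0.   1.68 1.22]
[[-0.23, -0.19], [-0.25, -0.16], [-0.27, -0.12], [-0.29, -0.08], [-0.3, -0.04], [-0.3, -0.0], [-0.3, 0.04], [-0.29, 0.08], [-0.27, 0.12], [-0.26, 0.15], [-0.23, 0.19], [-0.21, 0.22], [-0.18, 0.24], [-0.14, 0.26]] [-60.10477467 190.09991847]
```

carry_out(
  deltas=[
    {"dx":-0.26,"dy":0,"dz":-0.19,"wx":0,"wy":0,"wz":0,"gripper":255},
    {"dx":-0.28,"dy":0,"dz":-0.15,"wx":0,"wy":0,"wz":0,"gripper":255},
    {"dx":-0.3,"dy":0,"dz":-0.11,"wx":0,"wy":0,"wz":0,"gripper":255},
    {"dx":-0.31,"dy":0,"dz":-0.07,"wx":0,"wy":0,"wz":0,"gripper":255},
    {"dx":-0.32,"dy":0,"dz":-0.03,"wx":0,"wy":0,"wz":0,"gripper":255},
    {"dx":0,"dy":0,"dz":0,"wx":0,"wy":0,"wz":0,"gripper":255},
  ],
)

```text
time: 6.35
tool_pos: [0.5272, 0.3001, 0.2987]
ee_rot: [-3.141, -0.002, 0.793]
wrist_force: [2.2, 3.9, 0.0]
width: 0.0156
finger_force: 30.0
```

carry_out(
  deltas=[
    {"dx":-0.32,"dy":0,"dz":0.02,"wx":0,"wy":0,"wz":0,"gripper":255},
    {"dx":-0.31,"dy":0,"dz":0.06,"wx":0,"wy":0,"wz":0,"gripper":255},
    {"dx":-0.3,"dy":0,"dz":0.1,"wx":0,"wy":0,"wz":0,"gripper":255},
    {"dx":-0.29,"dy":0,"dz":0.14,"wx":0,"wy":0,"wz":0,"gripper":255},
    {"dx":-0.26,"dy":0,"dz":0.18,"wx":0,"wy":0,"wz":0,"gripper":255},
    {"dx":0,"dy":0,"dz":0,"wx":0,"wy":0,"wz":0,"gripper":255},
  ],
)

```text
time: 6.85
tool_pos: [0.506, 0.2791, 0.2913]
ee_rot: [3.141, -0.003, 0.793]
wrist_force: [-2.5, 2.1, 8.9]
width: 0.0152
finger_force: 30.0
```

carry_out(
  deltas=[
    {"dx":-0.24,"dy":0,"dz":0.21,"wx":0,"wy":0,"wz":0,"gripper":255},
    {"dx":-0.21,"dy":0,"dz":0.24,"wx":0,"wy":0,"wz":0,"gripper":255},
    {"dx":-0.17,"dy":0,"dz":0.27,"wx":0,"wy":0,"wz":0,"gripper":255},
    {"dx":-0.13,"dy":0,"dz":0.29,"wx":0,"wy":0,"wz":0,"gripper":255},
    {"dx":0,"dy":0,"dz":0,"wx":0,"wy":0,"wz":0,"gripper":255},
  ],
)

```text
time: 7.27
tool_pos: [0.4942, 0.2673, 0.2691]
ee_rot: [-3.14, 0.004, 0.793]
wrist_force: [-5.8, -0.7, 8.3]
width: 0.0155
finger_force: 30.0
```

Run:
```python
from h import *
p=np.load("pose.npy"); go([-63,-56,189],p)
a=eyes.snapshot("scene")[:,:,::-1]; b=eyes.snapshot("top")[:,:,::-1]
r=lambda a:cv2.resize(a,(400,400),interpolation=cv2.INTER_CUBIC)
cv2.imwrite("pics/c4.png",np.hstack([r(a[205:285,300:380]),r(b[150:230,140:220])]))
```

```text
t 7.2667 grasp in press mm [-66.4 -54.9 191.1] tool-offset mm [3.4 1.1 2.1] rpy [-3.14   0.004  0.793] F [-5.8 -0.7  8.3] w 0.0155 ff 30.015155375003815 q [ 0.4   0.12  1.4  -0.    1.63  1.17]
```

View pics/c4.png

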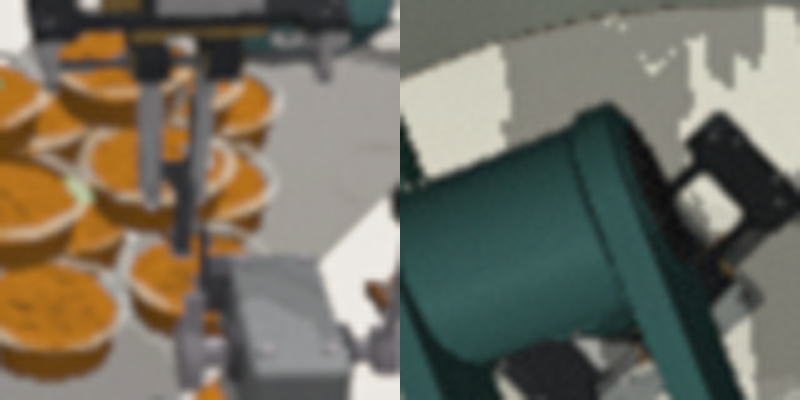

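The tab is now at the front, between the fingers, and the reaction force suggests it is against its stop. I'll release it, rise and go to the knob.

carry_out(
  deltas=[
    {"dx":0,"dy":0,"dz":0,"wx":0,"wy":0,"wz":0,"gripper":130},
    {"dx":0,"dy":0,"dz":0,"wx":0,"wy":0,"wz":0,"gripper":130},
    {"dx":0,"dy":0,"dz":0,"wx":0,"wy":0,"wz":0,"gripper":130},
    {"dx":0,"dy":0,"dz":0,"wx":0,"wy":0,"wz":0,"gripper":130},
    {"dx":0,"dy":0,"dz":-0.5,"wx":0,"wy":0,"wz":0,"gripper":130},
    {"dx":0,"dy":0,"dz":-1,"wx":0,"wy":0,"wz":0,"gripper":90},
    {"dx":0,"dy":0,"dz":-1,"wx":0,"wy":0,"wz":0,"gripper":90},
    {"dx":0,"dy":0,"dz":-1,"wx":0,"wy":0,"wz":0,"gripper":90},
    {"dx":0,"dy":0,"dz":-1,"wx":0,"wy":0,"wz":0,"gripper":90},
    {"dx":0,"dy":0,"dz":-1,"wx":0,"wy":0,"wz":0,"gripper":90},
    {"dx":0.5,"dy":-0.8,"dz":0,"wx":0,"wy":0,"wz":0,"gripper":90},
    {"dx":0.5,"dy":-0.8,"dz":0,"wx":0,"wy":0,"wz":0,"gripper":90},
    {"dx":1,"dy":-0.8,"dz":0,"wx":0,"wy":0,"wz":0,"gripper":90},
    {"dx":1,"dy":-0.8,"dz":0,"wx":0,"wy":0,"wz":0,"gripper":90},
    {"dx":1,"dy":-0.8,"dz":0,"wx":0,"wy":0,"wz":0,"gripper":90},
    {"dx":1,"dy":-0.8,"dz":0,"wx":0,"wy":0,"wz":0,"gripper":90},
    {"dx":1,"dy":-0.7,"dz":0,"wx":0,"wy":0,"wz":0,"gripper":90},
    {"dx":0,"dy":0,"dz":0,"wx":0,"wy":0,"wz":0,"gripper":90},
  ],
)

```text
time: 8.87
tool_pos: [0.5023, 0.4348, 0.3756]
ee_rot: [-3.14, 0.001, 0.797]
wrist_force: [-0.8, -0.2, -1.4]
width: 0.0608
finger_force: 0.0
```

Run:
```python
from h import *
p=np.load("pose.npy"); go([62,55,253],p)
a=eyes.snapshot("scene")[:,:,::-1]; b=eyes.snapshot("top")[:,:,::-1]
r=lambda a:cv2.resize(a,(400,400),interpolation=cv2.INTER_CUBIC)
cv2.imwrite("pics/c5.png",np.hstack([r(a[195:295,310:410]),r(b[150:230,140:220])]))
```

```text
t 8.8667 grasp in press mm [ 58.8  56.9 297.6] tool-offset mm [ 3.2  1.9 44.6] rpy [-3.14e+00  1.00e-03  7.97e-01] F [-0.8 -0.2 -1.4] w 0.0608 ff 0.0 q [0.63 0.35 0.91 0.   1.88 1.4 ]
```

View pics/c5.png

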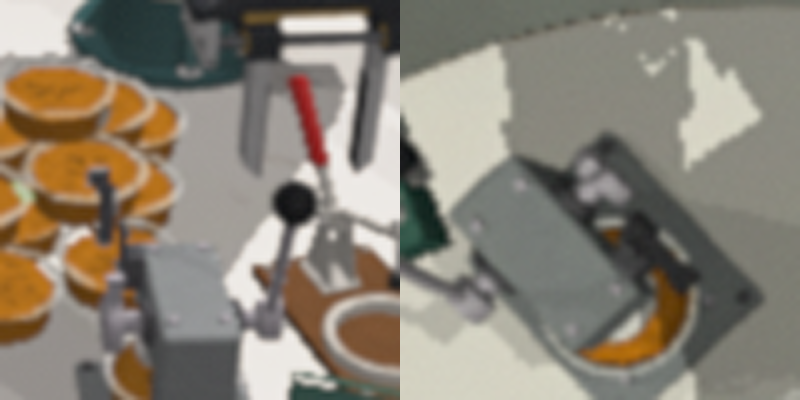

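The tab now shows at scene (334.5,239.5), against a predicted open position of (334,239), so the catch is fully open. The fingers straddle the knob, which is at crop (293,203). Descending and gripping.

carry_out(
  deltas=[
    {"dx":0.16,"dy":0.1,"dz":0.5,"wx":0,"wy":0,"wz":0,"gripper":90},
    {"dx":0,"dy":0,"dz":0.6,"wx":0,"wy":0,"wz":0,"gripper":90},
    {"dx":0,"dy":0,"dz":0.6,"wx":0,"wy":0,"wz":0,"gripper":90},
    {"dx":0,"dy":0,"dz":0.5,"wx":0,"wy":0,"wz":0,"gripper":90},
    {"dx":0,"dy":0,"dz":0,"wx":0,"wy":0,"wz":0,"gripper":120},
    {"dx":0,"dy":0,"dz":0,"wx":0,"wy":0,"wz":0,"gripper":255},
    {"dx":0,"dy":0,"dz":0,"wx":0,"wy":0,"wz":0,"gripper":255},
    {"dx":0,"dy":0,"dz":0,"wx":0,"wy":0,"wz":0,"gripper":255},
    {"dx":0,"dy":0,"dz":0,"wx":0,"wy":0,"wz":0,"gripper":255},
    {"dx":0,"dy":0,"dz":0,"wx":0,"wy":0,"wz":0,"gripper":255},
  ],
)

```text
time: 9.8
tool_pos: [0.505, 0.4334, 0.3345]
ee_rot: [-3.138, -0.002, 0.795]
wrist_force: [-3.4, 3.8, 2.0]
width: 0.0308
finger_force: 30.0
```

Run:
```python
from h import *
p=np.load("pose.npy"); go([62,55,251],p)
a=np.pi/2-.26+np.linspace(0,1.0,13)
P=125*np.c_[np.cos(a),np.sin(a)]; d=np.diff(P,axis=0)/20
print(np.c_[d[:,0],-d[:,1]].round(2).tolist(), (P+[30,130])[-1])
```

```text
t 9.8 grasp in press mm [ 60.   54.1 256.5] tool-offset mm [ 2.  -0.9  5.5] rpy [-3.138e+00 -2.000e-03  7.950e-01] F [-3.4  3.8  2. ] w 0.0308 ff 30.000642836093903 q [0.62 0.35 1.   0.   1.79 1.4 ]
[[-0.51, -0.11], [-0.52, -0.07], [-0.52, -0.03], [-0.52, 0.02], [-0.52, 0.06], [-0.51, 0.1], [-0.5, 0.14], [-0.49, 0.19], [-0.47, 0.23], [-0.45, 0.26], [-0.43, 0.3], [-0.4, 0.33]] [-54.28598895 222.30856984]
```

Gripped about 5 mm above the knob's centre. I'll regrasp lower.

carry_out(
  deltas=[
    {"dx":0,"dy":0,"dz":0,"wx":0,"wy":0,"wz":0,"gripper":130},
    {"dx":0,"dy":0,"dz":0,"wx":0,"wy":0,"wz":0,"gripper":130},
    {"dx":0.1,"dy":-0.1,"dz":0.27,"wx":0,"wy":0,"wz":0,"gripper":130},
    {"dx":0,"dy":0,"dz":0,"wx":0,"wy":0,"wz":0,"gripper":130},
    {"dx":0,"dy":0,"dz":0,"wx":0,"wy":0,"wz":0,"gripper":255},
    {"dx":0,"dy":0,"dz":0,"wx":0,"wy":0,"wz":0,"gripper":255},
    {"dx":0,"dy":0,"dz":0,"wx":0,"wy":0,"wz":0,"gripper":255},
    {"dx":0,"dy":0,"dz":0,"wx":0,"wy":0,"wz":0,"gripper":255},
    {"dx":0,"dy":0,"dz":0,"wx":0,"wy":0,"wz":0,"gripper":255},
  ],
)

```text
time: 10.55
tool_pos: [0.506, 0.4349, 0.3276]
ee_rot: [-3.141, 0.001, 0.793]
wrist_force: [-1.4, -0.4, -1.6]
width: 0.0304
finger_force: 30.0
```

Run:
```python
from h import *
p=np.load("pose.npy"); go([62,55,251],p)
```

```text
t 10.55 grasp in press mm [ 61.6  54.2 249.6] tool-offset mm [ 0.4 -0.8 -1.4] rpy [-3.141e+00  1.000e-03  7.930e-01] F [-1.4 -0.4 -1.6] w 0.0304 ff 29.999768435955048 q [0.63 0.35 1.01 0.   1.78 1.4 ]
```

carry_out(
  deltas=[
    {"dx":-0.51,"dy":0,"dz":-0.11,"wx":0,"wy":0,"wz":0,"gripper":255},
    {"dx":-0.52,"dy":0,"dz":-0.07,"wx":0,"wy":0,"wz":0,"gripper":255},
    {"dx":-0.52,"dy":0,"dz":-0.03,"wx":0,"wy":0,"wz":0,"gripper":255},
    {"dx":-0.52,"dy":0,"dz":0.02,"wx":0,"wy":0,"wz":0,"gripper":255},
    {"dx":-0.52,"dy":0,"dz":0.06,"wx":0,"wy":0,"wz":0,"gripper":255},
    {"dx":-0.51,"dy":0,"dz":0.1,"wx":0,"wy":0,"wz":0,"gripper":255},
    {"dx":0,"dy":0,"dz":0,"wx":0,"wy":0,"wz":0,"gripper":255},
  ],
)

```text
time: 11.13
tool_pos: [0.4615, 0.3909, 0.3281]
ee_rot: [-3.14, -0.001, 0.794]
wrist_force: [-0.1, 5.3, -2.2]
width: 0.0306
finger_force: 30.0
```

carry_out(
  deltas=[
    {"dx":-0.5,"dy":0,"dz":0.14,"wx":0,"wy":0,"wz":0,"gripper":255},
    {"dx":-0.49,"dy":0,"dz":0.19,"wx":0,"wy":0,"wz":0,"gripper":255},
    {"dx":-0.47,"dy":0,"dz":0.23,"wx":0,"wy":0,"wz":0,"gripper":255},
    {"dx":-0.45,"dy":0,"dz":0.26,"wx":0,"wy":0,"wz":0,"gripper":255},
    {"dx":-0.43,"dy":0,"dz":0.3,"wx":0,"wy":0,"wz":0,"gripper":255},
    {"dx":-0.4,"dy":0,"dz":0.33,"wx":0,"wy":0,"wz":0,"gripper":255},
    {"dx":0,"dy":0,"dz":0,"wx":0,"wy":0,"wz":0,"gripper":255},
    {"dx":0,"dy":0,"dz":0,"wx":0,"wy":0,"wz":0,"gripper":255},
  ],
)

```text
time: 11.8
tool_pos: [0.4239, 0.3537, 0.3005]
ee_rot: [-3.138, -0.005, 0.794]
wrist_force: [-0.8, 7.8, 1.7]
width: 0.0309
finger_force: 30.0
```

Run:
```python
from h import *
p=np.load("pose.npy"); go([-54,55,222],p)
print(proj("scene",world([[-54,55,222],[-60,-56,197]],p)))
a=eyes.snapshot("scene")[:,:,::-1]; b=eyes.snapshot("top")[:,:,::-1]
r=lambda a:cv2.resize(a,(400,400),interpolation=cv2.INTER_CUBIC)
cv2.imwrite("pics/c6.png",np.hstack([r(a[195:295,310:410]),r(b[150:250,140:240])]))
```

```text
t 11.8 grasp in press mm [-53.5  55.9 222.5] tool-offset mm [-0.6  0.9  0.5] rpy [-3.138 -0.005  0.794] F [-0.8  7.8  1.7] w 0.0309 ff 30.00002771615982 q [0.59 0.09 1.37 0.   1.68 1.37]
[[373.10680403 231.39502534]
 [333.95665181 238.88127054]]
```

View pics/c6.png

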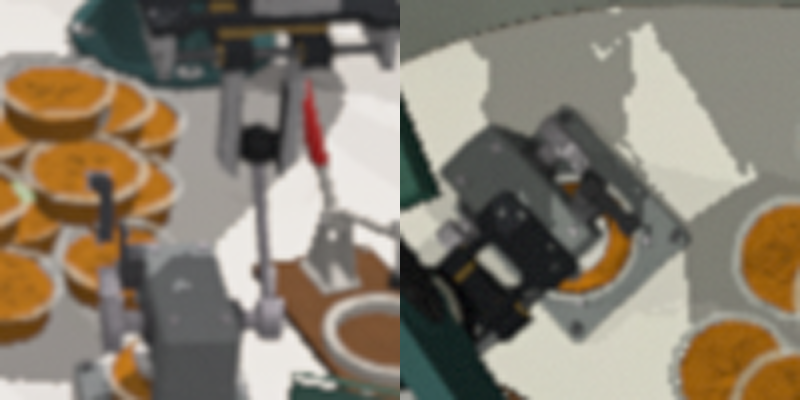

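The knob, held between the fingers, is at scene (374.8,230.8); full pull predicts (373,231). The catch is still open. I'll push a few mm further along the arc to make sure it's on the stop.

carry_out(
  deltas=[
    {"dx":-0.08,"dy":0,"dz":0.07,"wx":0,"wy":0,"wz":0,"gripper":255},
    {"dx":-0.08,"dy":0,"dz":0.07,"wx":0,"wy":0,"wz":0,"gripper":255},
    {"dx":0,"dy":0,"dz":0,"wx":0,"wy":0,"wz":0,"gripper":255},
    {"dx":0,"dy":0,"dz":0,"wx":0,"wy":0,"wz":0,"gripper":255},
    {"dx":0,"dy":0,"dz":0,"wx":0,"wy":0,"wz":0,"gripper":255},
  ],
)

```text
time: 12.32
tool_pos: [0.4225, 0.3523, 0.2989]
ee_rot: [-3.138, -0.009, 0.795]
wrist_force: [-0.5, 8.1, 1.8]
width: 0.0306
finger_force: 30.0
```

Run:
```python
from h import *
p=np.load("pose.npy"); go([-54,55,222],p)
```

```text
t 12.3167 grasp in press mm [-55.2  56.  220.9] tool-offset mm [ 1.2  1.  -1.1] rpy [-3.138 -0.009  0.795] F [-0.5  8.1  1.8] w 0.0306 ff 30.00030666589737 q [0.59 0.08 1.38 0.   1.67 1.37]
```

carry_out(
  deltas=[
    {"dx":-0.1,"dy":0,"dz":0.09,"wx":0,"wy":0,"wz":0,"gripper":255},
    {"dx":-0.1,"dy":0,"dz":0.09,"wx":0,"wy":0,"wz":0,"gripper":255},
    {"dx":0,"dy":0,"dz":0,"wx":0,"wy":0,"wz":0,"gripper":255},
    {"dx":0,"dy":0,"dz":0,"wx":0,"wy":0,"wz":0,"gripper":255},
    {"dx":0,"dy":0,"dz":0,"wx":0,"wy":0,"wz":0,"gripper":255},
  ],
)

```text
time: 12.73
tool_pos: [0.4214, 0.3513, 0.2984]
ee_rot: [-3.139, -0.02, 0.795]
wrist_force: [2.8, 13.0, 6.5]
width: 0.0308
finger_force: 30.0
```

Run:
```python
from h import *
p=np.load("pose.npy"); go([-54,55,222],p)
```

```text
t 12.7333 grasp in press mm [-55.8  55.9 220.4] tool-offset mm [ 1.8  0.9 -1.5] rpy [-3.139 -0.02   0.795] F [ 2.8 13.   6.5] w 0.0308 ff 30.001187324523926 q [0.59 0.07 1.39 0.01 1.66 1.36]
```

The force rose from about 5 to 13 N with almost no motion, so the lever is on its stop. Handing in.

```bash
python3 -c "
from bench import robot; print(robot.close_job())"
```

```text
the job is handed in; nothing more can be done
None
```

I handed the job in at about 13 s: on press_1, which holds the cup, I opened the catch fully, then pulled the lever to its stop, and the gripper still holds it down by the knob; I never touched press_2. No verdict came back.

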